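# Unlatch the hatching box and load an egg trap

## Task

Put the egg trap into the hatching box: swing the keeper well clear of the bolt, draw the bolt all the way back, and raise the lid by its bar until it stands about 75 degrees open and stays there by itself. Then set the egg trap (the bundle of upright wooden slats with gaps, not the solid offcut) down flat on the floor of the box, the same way up as it lies now and without dropping it, and leave the keeper, bolt and lid open. Do not disturb the offcut, tin or bowl.

Things in the scene. Friction and masses are not known exactly. Their poses are not given: they have to be found in the camera images.
- hatch_box: fixed green plastic box, 200 deep (x) x 300 wide (y) x 90 mm high, walls and floor 6 mm, with a flat lid with black vent slots (top at 98 mm). Origin: centre of its underside. Its -x side is the front (towards the robot), +y its left. An aluminium shelf with the catches juts 65 mm out of the front, top at 90 mm (y -35 to 150 mm)
- keeper (a joint): angle of the keeper, a flat steel arm 74 mm long on an upright pivot at the shelf's left end. 0 (starts 0 to 0.1 rad): its free end stands in the way of the bolt's knob. Grows as it swings out to the robot, clockwise from above; stop at 1.5. Frees the bolt above 0.6; well clear means above 0.9. Friction 0.06 N m, stays where left
- keeper_pivot (a point): a point on the keeper's upright pivot axis, at the height of the arm (104 mm); axes as the box
- keeper_post (a point): the grip point of the keeper: on the axis of a thin upright dark steel pin, 10 mm in diameter, standing on the arm 45 mm from the pivot; the pin reaches from 108 to 145 mm above the table, this point lies at 130 mm
- bolt (a joint): travel of the bolt in m: 0 (starts 0 to 0.003) = shut, its tip over the lid's steel lug; grows as the knob moves to the box's +y, stop at 0.045. Lid free above 0.027; all the way back means above 0.036. With the keeper in the way it stops after about 5 mm. Friction 2.5 N, stays where left
- bolt_knob (a point): the grip point of the bolt: on the axis of its thick upright steel knob, 16 mm in diameter, reaching from 111 to 145 mm above the table, this point at 130 mm. When shut it lies 125 mm in front of the box's centre and 50 mm to its left
- lid (a joint): opening angle of the lid in rad, 0 = shut, 1.9 = stop; hinged along the top of the box's far (+x) side. Stiff hinge, 0.9 N m friction (about 6 N at the bar to raise it): it stays at any angle. Wanted 1.31 (75 degrees), right within 0.17 (10 degrees)
- lid_hinge (a point): the middle of the lid's hinge axis, which runs along the box's y axis, 94 mm above the table
- lid_bar (a point): middle of the lid's grip bar, a round steel bar 12 mm thick, 66 mm long, parallel to the box's y, jutting out of the lid's front edge at the right: when shut 138 mm in front of the box's centre, 85 mm to its right (-y), 94 mm above the table; 238 mm from the hinge axis. Free gap of 29 mm between bar and lid, open below
- box_in (a point): centre of the box's inner floor, 6 mm above the table; the inner space is 188 (x) x 288 (y) mm; axes as the box
- egg_trap: the egg trap: five thin wooden slats on edge, side by side with gaps, 90 (its x) x 41 (its y) x 36 mm high, 80 to 150 g, rigid, lying loose on the table. Origin: centre of its underside. Its start place may be any of three places to the left of the box, swapped with the offcut and the tin
- offcut: a solid plain wooden offcut, 85 x 46 x 30 mm, no gaps; leave it alone. Origin: centre of its underside
- tin: a low round metal tin, 60 mm in diameter, 50 mm high; leave it alone. Origin: centre of its underside
- bowl: a red plastic bowl, 130 mm across, 50 mm high, near the table's right; leave it alone. Origin: centre of its underside

How it is judged (in metres and radians):
On the way, in this order (a step that is already met when the one before it is completed fails the run):
1. the keeper is swung well clear (above 0.9 rad) while the bolt is still shut (value of joint keeper above 0.9 rad and value of joint bolt below 0.012 m), for 0.2 s.
2. the bolt is drawn all the way back (above 36 mm) while the lid is still shut (value of joint bolt above 0.036 m and value of joint lid below 0.1 rad), for 0.2 s.
3. the lid stands 65 to 85 degrees open by itself, not held (value of joint lid between 1.134 and 1.484 rad and contact force between the fingers and hatch_box below 0.1 N), for 0.3 s.
4. the egg trap lies flat on the floor of the box (z of egg_trap in the frame of box_in below 0.006 m and x of egg_trap in the frame of box_in between -0.08 and 0.08 m and y of egg_trap in the frame of box_in between -0.13 and 0.13 m and angle between egg_trap's own z axis and vertical below 0.12 rad), for 0.2 s.
At the end, for the whole second after the job is handed in: Keeper swung out over 0.9 rad, bolt back over 36 mm, lid standing by itself at 65 to 85 degrees, egg trap at rest on the floor inside the box, same way up as at the start (tilted under 0.12 rad, underside within 6 mm of the floor) (all of step 4 and value of joint keeper above 0.9 rad and value of joint bolt above 0.036 m and value of joint lid between 1.134 and 1.484 rad and linear speed of egg_trap below 0.02 m/s); the robot touches nothing.
It fails at once if the egg trap is dropped (let go and falling faster than 0.6 m/s, a fall of some 18 mm) (contact force between the fingers and egg_trap below 0.05 N and linear speed of egg_trap above 0.6 m/s).
It fails at once if the offcut, tin or bowl is pushed more than 30 mm from its place (distance of any of offcut, tin, bowl from where it was at the start of the episode above 0.03 m).
It also fails if it takes over 72 s, if anything falls off the work surface, if the arm or the gripper's body presses on something with over 40 N, if the wrist force passes 120 N, or if a joint passes its speed limit or range.

## Robot

A 6-joint arm with a two-finger parallel gripper is mounted at the origin on the work surface. World frame = base frame: x ahead of the robot, y to its left, z up, the work surface at z = 0. Lengths are in mm, angles in rad, forces in N, time in s.
With the tool pointing down it reaches from about 325 to 875 mm from the base axis. Payload 4.4 kg.
Tool frame: the origin (TCP) lies on the centre line of the jaws, within the pads' length; the fingertips stand ahead of it and the grasp point (between the pads) lies 6 mm ahead of it (ctrl.tcp_to_tips is the z of the fingertips in the tool frame, in mm); z points along the fingers, y is the direction in which the jaws open and shut (so a half turn about z gives the same grasp; the last joint's range is limited). The gripper opens to 85 mm and grips with 20 to 120 N. Pads are 22 mm wide; open, the fingers measure 114 mm over their backs; the gripper's body (76 mm by 85 mm) begins 54 mm behind the grasp point. The pads swing forward as they close: fully open they stand 13 mm farther back than shut.
Start: joints at [0.966, 0.207, 1.542, -0, 1.393, -0.15], TCP at [252.597, 516.548, 256.282] pointing down, gripper open.
Joint ranges: [-2.73, 2.73], [-0.86, 2.22], [0.23, 2.46], [-1.11, 4.25], [0.08, 2.63], [-2.82, 2.82]. Speed limits (rad/s): [2.79, 2.79, 3.14, 3.14, 3.14, 3.14].

## Interface

Orientations are given as a 3x3 rotation matrix whose columns are the frame's x, y, z axes.
In Python, from plant import ctrl, sensors, optics gives the robot as it stands. Calls block until the motion is done:
- ctrl.move_ptp(position, orientation): joint-space move of the TCP to a pose.
- ctrl.move_l(position, rot=None, vel=150, threshold=None): straight line of the TCP; rot=None keeps the orientation; vel is the mean speed in mm/s. With threshold (N) it stops when the force on the tool has changed by that much, and returns True; else False.
- ctrl.set_joints(angles): joint-space move.
- ctrl.gripper_to(opening, force=None): finger opening in mm; force is the grip in N (None keeps the last); returns when the fingers have stopped.
- ctrl.hold(seconds).
- ctrl.solve_ik(position, orientation): joint angles nearest the present ones, or None.
- sensors.read_state(): the state.
- optics.grab_frame(name): name is "scene" or "top" or "wrist"; returns (picture, depth): 420x560x3 uint8, red, green, blue; 420x560 float32, mm along the optical axis (not along the pixel's ray), 0 where there is no reading.
- optics.camera_params(name): a dict with "mtx" (3x3 intrinsics, pixels), "R" (3x3) and "t" (3): a world point X has camera coordinates R X + t; the wrist camera has in their place "T_tool_cam" (4x4, takes a point from camera to tool coordinates, whose origin is the TCP and whose axes are the flange's). Camera axes: x right, y down, z forward; pixel columns grow to the right and rows downward; lengths in mm; the calibration is good to about 2 mm. A picture is of the moment at which its call begins: read the wrist's pose just before it. camera_params takes no time and is no camera call.
A pose or a line that the arm cannot do raises ctrl.MotionError and nothing moves.
- ctrl.finish_job(): hands the job in, once; it reports no verdict.
The state is a dict: "t": time; "q": joint angles; "qvel": joint speeds; "tau": joint torques, N m; "eef_pos": TCP position; "eef_rot": TCP orientation; "force": force on the tool from outside, world axes, zero at the start; "wrist_torque": the same for the moment, N m; "grip_width": finger opening in mm.
Only numpy, scipy, OpenCV 4.12 (cv2) and the standard library are available. Lean on these libraries where they do the work, as an engineer would, in place of code of your own. Each camera call takes 0.05 s, during which the arm holds its last target.

## Working session

There is one attempt and no reset: what is moved stays moved. The work goes in short steps, each a Python script; the robot and the scene stay as the last script left them, time stands still between calls to the robot, and variables do not carry over. Pictures are saved under pics/ and viewed, and the job is handed in when it is done.

```bash
ls; mkdir -p pics; python3 - <<'E'
from plant import ctrl, sensors, optics
import cv2,numpy as np
for n in ["scene","top"]:
    p,d=optics.grab_frame(n); cv2.imwrite(f"pics/{n}0.png",p[:,:,::-1]); np.save(f"pics/{n}0.npy",d)
    c=optics.camera_params(n); print(n,c)
s=sensors.read_state(); print(s['t'],s['eef_pos'],s['eef_rot'],s['grip_width'],ctrl.tcp_to_tips)
print(optics.camera_params("wrist"))
E
```

```text
pics
scene {'mtx': array([[525.98811283,   0.        , 281.42494883],
       [  0.        , 525.98811283, 207.21647825],
       [  0.        ,   0.        ,   1.        ]]), 'R': array([[ 0.437532  ,  0.89905238,  0.01644874],
       [ 0.6931299 , -0.32555189, -0.64310722],
       [-0.57283216,  0.29278111, -0.76559946]]), 't': array([-184.06665536, -330.0568318 , 1791.7356987 ])}
top {'mtx': array([[541.50506879,   0.        , 287.60275545],
       [  0.        , 541.50506879, 211.6578663 ],
       [  0.        ,   0.        ,   1.        ]]), 'R': array([[ 1.43485268e-03, -9.99998960e-01,  1.43718722e-04],
       [-9.89819201e-01, -1.44070073e-03, -1.42323135e-01],
       [ 1.42323194e-01,  6.19571794e-05, -9.89820239e-01]]), 't': array([ -74.41613413,  531.04215278, 1210.46286697])}
0.1 [252.23468038 515.9982341  255.21367179] [[-8.98359326e-01  4.39259723e-01 -1.19025760e-03]
 [ 4.39261230e-01  8.98357689e-01 -1.74189509e-03]
 [ 3.04132716e-04 -2.08768172e-03 -9.99997775e-01]] 85.80000084385922 25.0
{'mtx': array([[320.98136771,   0.        , 276.35173134],
       [  0.        , 320.98136771, 213.47467271],
       [  0.        ,   0.        ,   1.        ]]), 'T_tool_cam': array([[ 3.33863820e-04, -9.64019895e-01, -2.65829891e-01,
         6.77555990e+01],
       [ 9.99999907e-01,  3.94267604e-04, -1.73863162e-04,
         6.77998629e-01],
       [ 2.72415661e-04, -2.65829808e-01,  9.64019937e-01,
        -1.17556767e+02],
       [ 0.00000000e+00,  0.00000000e+00,  0.00000000e+00,
         1.00000000e+00]])}
```

View pics/top0.png

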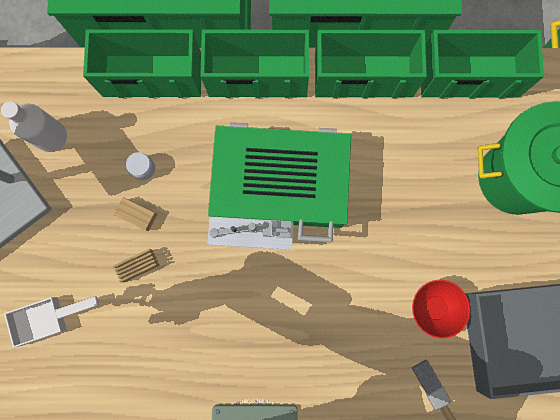

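View pics/scene0.png

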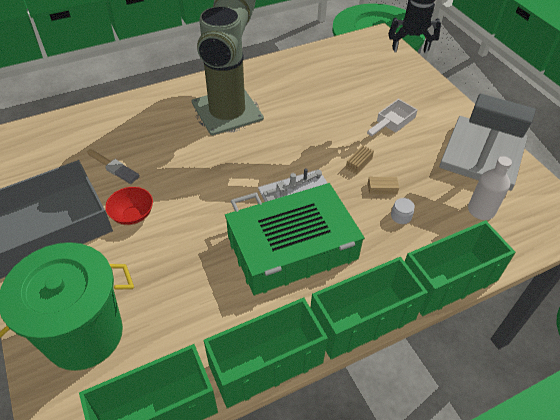

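```bash
cat > h.py <<'E'
import numpy as np,cv2
from plant import ctrl, sensors, optics
def cloud(n,d,T=None):
    c=optics.camera_params(n); K=c['mtx']
    v,u=np.mgrid[:d.shape[0],:d.shape[1]]
    P=np.stack([(u-K[0,2])/K[0,0]*d,(v-K[1,2])/K[1,1]*d,d],-1)
    if n=='wrist':
        M=T@c['T_tool_cam']; return P@M[:3,:3].T+M[:3,3]
    return (P-c['t'])@c['R']
def tooT():
    s=sensors.read_state(); T=np.eye(4);T[:3,:3]=s['eef_rot'];T[:3,3]=s['eef_pos'];return T
def proj(n,X,T=None):
    c=optics.camera_params(n)
    if n=='wrist':
        M=np.linalg.inv(T@c['T_tool_cam']); R,t=M[:3,:3],M[:3,3]
    else: R,t=c['R'],c['t']
    Y=np.atleast_2d(X)@R.T+t; p=Y@c['mtx'].T; return p[:,:2]/p[:,2:]
def down(yaw):  # jaw (tool y) direction at angle yaw in world; z down
    y=np.array([np.cos(yaw),np.sin(yaw),0]); z=np.array([0,0,-1.]); x=np.cross(y,z)
    return np.stack([x,y,z],1)
def st(msg=''):
    s=sensors.read_state(); print(msg,'t%.2f'%s['t'],np.round(s['eef_pos'],1),'F',np.round(s['force'],1),'w%.1f'%s['grip_width']); return s
E
python3 - <<'E'
from h import *
d=np.load('pics/top0.npy'); im=cv2.imread('pics/top0.png')
P=cloud('top',d)
hsv=cv2.cvtColor(im,cv2.COLOR_BGR2HSV)
def rect(m,name):
    m=m.astype(np.uint8); n,l,s,c=cv2.connectedComponentsWithStats(m)
    k=1+np.argmax(s[1:,4]); q=P[l==k]
    r=cv2.minAreaRect(q[:,:2].astype(np.float32)); print(name,r,len(q),'z',np.percentile(q[:,2],[5,50,95]).round(1)); return q
v,u=np.mgrid[:420,:560]
w=(d>0)
print('table z',np.median(P[300:320,180:260,2]))
g=(hsv[...,0]>50)&(hsv[...,0]<80)&(hsv[...,1]>100)
reg=(u>190)&(u<380)&(v>110)&(v<260)
rect(reg&w&(P[...,2]>93)&(P[...,2]<103)&(v<232)&(g|(im.max(2)<60)),'lid')
for nm,(a,b,c_,e) in dict(egg=(100,180,240,290),off=(100,165,190,240),tin=(115,165,140,190)).items():
    rr=(u>a)&(u<b)&(v>c_)&(v<e)
    rect(rr&w&(P[...,2]>15),nm)
    rect(rr&w&(P[...,2]>26),nm)
rect((u>400)&(u<475)&(v>270)&(v<345)&(P[...,2]>10)&(hsv[...,2]>80)&((hsv[...,0]<8)|(hsv[...,0]>172)),'bowl')
im2=cv2.resize(im[110:260,195:385],None,fx=4,fy=4,interpolation=cv2.INTER_NEAREST); cv2.imwrite('pics/topz.png',im2)
E
```

```text
table z 0.3497026352565056
lid ((607.1051025390625, -56.240814208984375), (306.1648864746094, 205.96969604492188), 86.58154296875) 11861 z [ 95.   98.6 101.9]
egg ((408.4907531738281, 275.74456787109375), (42.07651901245117, 91.62455749511719), 25.62811279296875) 757 z [18.  34.3 39.5]
egg ((408.5104675292969, 275.7729187011719), (42.009490966796875, 91.6293716430664), 25.53240394592285) 607 z [27.2 35.5 39.8]
off ((528.6939086914062, 283.7908935546875), (87.31128692626953, 45.775901794433594), 64.57585144042969) 745 z [25.1 30.2 34.4]
off ((528.5569458007812, 283.4959411621094), (86.0853042602539, 45.628448486328125), 64.78229522705078) 684 z [26.9 30.6 34.5]
tin ((640.4046630859375, 272.01849365234375), (56.35433578491211, 56.56180953979492), 19.526517868041992) 587 z [24.1 49.1 54.3]
tin ((640.3327026367188, 271.9538879394531), (56.42312240600586, 56.16265869140625), 7.274609088897705) 546 z [34.5 49.4 54.3]
bowl ((303.7620849609375, -280.84918212890625), (126.3778305053711, 406.8296813964844), 3.762782573699951) 2065 z [11.8 27.4 51.6]
```

View pics/topz.png

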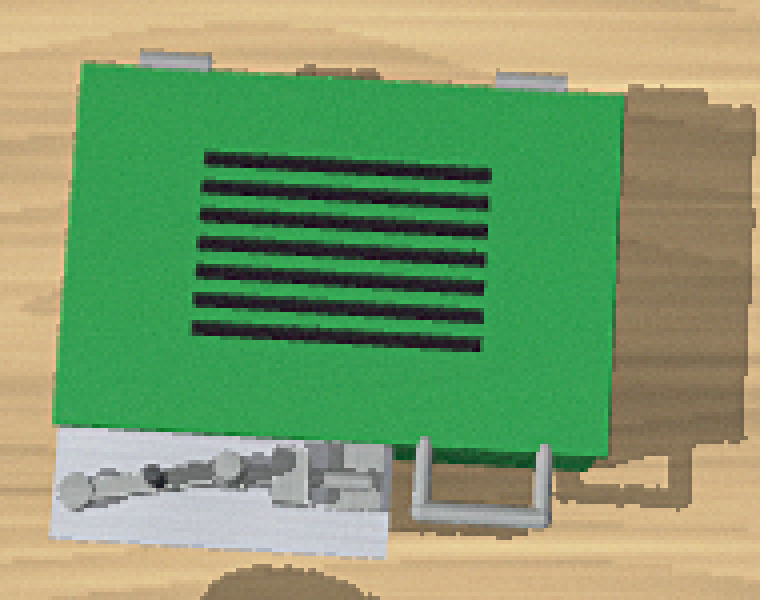

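```bash
cat >> h.py <<'E'
YAW=np.deg2rad(-3.42); C=np.array([607.,-56.2])
def W(x,y,z,C=None,yaw=None):
    C=globals()['C'] if C is None else C; a=YAW if yaw is None else yaw
    return np.array([C[0]+x*np.cos(a)-y*np.sin(a),C[1]+x*np.sin(a)+y*np.cos(a),z])
E
python3 - <<'E'
from h import *
im=cv2.imread('pics/top0.png')
pts=[W(-125,50,145),W(-138,-85,100),W(-138,-52,100),W(-138,-118,100),W(-165,150,90),W(-165,-35,90),W(-103,153,98),W(103,153,98),W(103,-153,98),W(-103,-153,98)]
z=cv2.resize(im[110:260,195:385],None,fx=4,fy=4,interpolation=cv2.INTER_NEAREST)
for p in proj('top',np.array(pts)):
    cv2.drawMarker(z,tuple(int(v) for v in ((p-[195,110])*4+2)),(0,0,255),0,12,2)
cv2.imwrite('pics/topm.png',z)
R=down(YAW)
ctrl.move_ptp([480,-30,250],R)
T=tooT(); p,d=optics.grab_frame('wrist'); cv2.imwrite('pics/w1.png',p[:,:,::-1]); np.savez('pics/w1.npz',d=d,T=T)
s=st(); print(s['q'])
E
```

```text
t2.27 [480.1 -29.2 250. ] F [ 0.4 -0.5  0.4] w85.4
[-2.41111428e-01  9.63214758e-03  1.77219854e+00  2.34896688e-04
  1.35974425e+00 -1.82939760e-01]
```

View pics/topm.png

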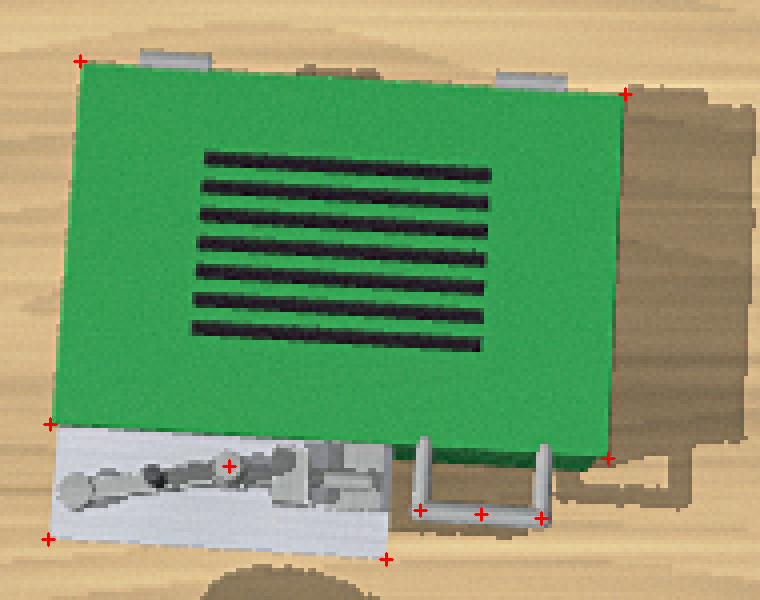

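View pics/w1.png

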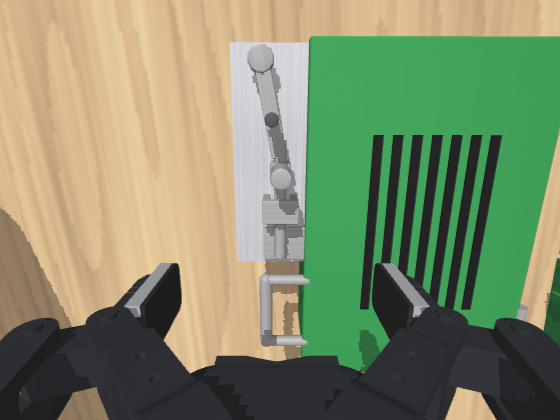

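```bash
cat >> h.py <<'E'
def pixz(n,uv,z,T=None):
    c=optics.camera_params(n); r=np.linalg.inv(c['mtx'])@np.array([uv[0],uv[1],1.])
    if n=='wrist':
        M=T@c['T_tool_cam']; o=M[:3,3]; r=M[:3,:3]@r
    else: r=c['R'].T@r; o=-c['R'].T@c['t']
    return o+r*(z-o[2])/r[2]
def inbox(p):
    q=np.asarray(p)[:2]-C; c,s=np.cos(YAW),np.sin(YAW); return np.round([c*q[0]+s*q[1],-s*q[0]+c*q[1]],1)
E
python3 - <<'E'
from h import *
T=np.load('pics/w1.npz')['T']
im=cv2.imread('pics/w1.png'); cv2.imwrite('pics/w1z.png',cv2.resize(im[30:230,220:320],None,fx=3,fy=3,interpolation=cv2.INTER_NEAREST))
for nm,uw,ut,z in [('pivot',(260,58),(75,490),112),('pin',(271,120),(154,475),145),('knob',(281,178),(228,466),145)]:
    a=pixz('wrist',uw,z,T); b=pixz('top',(195+ut[0]/4-.4,110+ut[1]/4-.4),z)
    print(nm,a.round(1),inbox(a),b.round(1),inbox(b))
E
```

```text
pivot [474.7  86.3 112. ] [-140.6  134.4] [475.8  86.3 112. ] [-139.5  134.5]
pin [480.5  42.  145. ] [-132.2   90.5] [480.2  40.6 145. ] [-132.3   89. ]
knob [485.    2.8 145. ] [-125.3   51.7] [485.    1.8 145. ] [-125.2   50.6]
```

View pics/w1z.png

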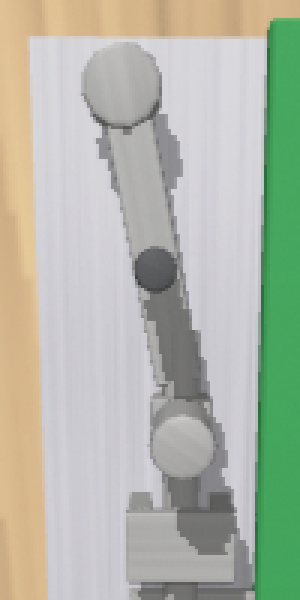

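```bash
python3 - <<'E'
from h import *
piv=np.array([-140.,134.4]); phi0=-0.172; r=45.
def pt(phi,z): return W(piv[0]-r*np.sin(phi),piv[1]-r*np.cos(phi),z)
ctrl.gripper_to(40,30)
ctrl.move_ptp(pt(phi0,180),down(YAW))
ctrl.move_l(pt(phi0,138),vel=120); st('down')
ctrl.gripper_to(0,30); st('grip')
N=6; D=1.27
for i in range(1,N+1):
    a=D*i/N
    ctrl.move_l(pt(phi0+a,138),down(YAW-a),vel=60); st(i)
ctrl.gripper_to(35); st('rel')
ctrl.move_l(pt(phi0+D,190),vel=150)
ctrl.move_ptp(W(-135,30,250),down(YAW))
T=tooT(); p,d=optics.grab_frame('wrist'); cv2.imwrite('pics/w2.png',p[:,:,::-1]); np.savez('pics/w2.npz',d=d,T=T)
st()
E
```

```text
down t3.77 [481.2  40.9 138.9] F [-0.1 -1.4 -0. ] w39.8
grip t4.14 [481.3  41.4 139.2] F [ 0.7 -1.3  3.8] w8.9
1 t4.50 [471.5  41.1 139.2] F [-0.9 -1.2  5.4] w8.8
2 t4.86 [462.1  42.8 139.2] F [-1.8 -2.3  5.7] w8.7
3 t5.22 [453.1  46.5 139.1] F [-3.  -3.5  6.3] w8.7
4 t5.58 [445.1  52.1 139.1] F [-2.6 -3.5  7.4] w9.1
5 t5.93 [438.5  59.2 139.1] F [-4.5 -3.4  8.6] w9.0
6 t6.29 [433.6  67.7 139.1] F [-5.2 -3.1  8.9] w8.7
rel t6.66 [433.9  68.4 137.7] F [ 0.5  0.3 -0.2] w35.0
 t8.51 [473.5 -17.9 249.2] F [-0.3  0.2 -0.4] w34.5
```

View pics/w2.png

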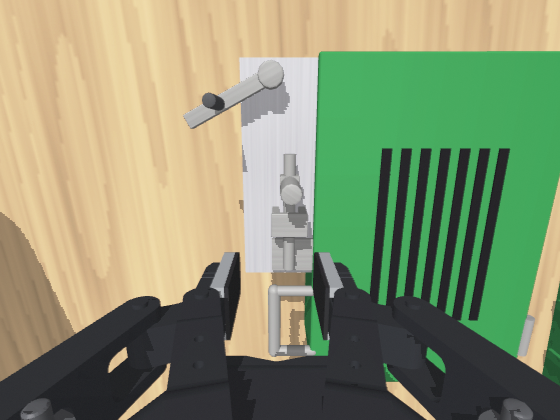

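```bash
python3 - <<'E'
from h import *
R=down(YAW)
ctrl.gripper_to(38,40)
ctrl.move_ptp(W(-125,51,185),R)
ctrl.move_l(W(-125,51,138),vel=120); st('down')
ctrl.gripper_to(0,40); st('grip')
print(ctrl.move_l(W(-125,94,138),vel=50,threshold=30)); s=st('drawn'); print(inbox(s['eef_pos']))
ctrl.gripper_to(36); st('rel')
ctrl.move_l(W(-125,94,190),vel=150)
ctrl.move_ptp(W(-138,-5,250),R)
T=tooT(); p,d=optics.grab_frame('wrist'); cv2.imwrite('pics/w3.png',p[:,:,::-1]); np.savez('pics/w3.npz',d=d,T=T)
st()
E
```

```text
down t9.65 [486.3   1.7 139.3] F [-0.1 -0.4  0. ] w37.4
grip t9.98 [485.    2.  139.6] F [-4.2 -0.8  7.4] w15.1
False
drawn t10.99 [487.5  44.9 139.6] F [-5.1 -0.3  6.7] w14.9
[-125.3   93.8]
rel t11.32 [488.2  45.1 138.2] F [-0.5 -0.3 -0.3] w35.9
 t12.42 [468.  -52.3 248.3] F [ 0.4  0.5 -0.6] w36.1
```

View pics/w3.png

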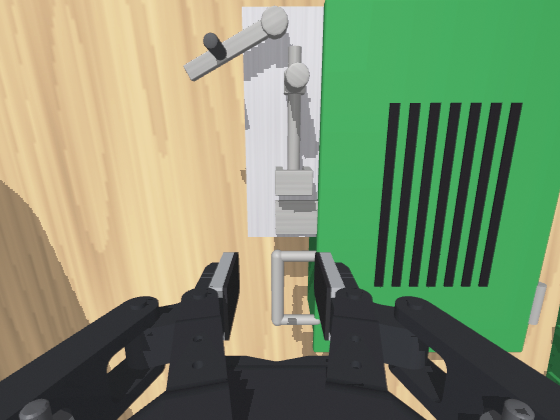

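```bash
python3 - <<'E'
from h import *
T=np.load('pics/w3.npz')['T']
for nm,uv,z in [('knob',(297,74.5),145),('pin',(212,41),145),('piv',(275,21.5),112),('bar1',(276.5,256),98),('bar2',(276.5,322),98)]: print(nm,inbox(pixz('wrist',uv,z,T)))
R=down(YAW)
def arc(th,z0=6,off=0): return W(100-238*np.cos(th),-85,94+238*np.sin(th)+z0+off)
for th in np.linspace(0,1.31,8):
    print(th.round(2),arc(th).round(0),ctrl.solve_ik(arc(th),R))
E
```

```text
knob [-125.8   94.1]
pin [-179.1  113.5]
piv [-139.9  133.5]
bar1 [-139.1  -50.7]
bar2 [-139.2 -118.6]
0.0 [ 464. -133.  100.] [-4.58190773e-01  2.08667562e-01  1.90017672e+00 -4.44089210e-16
  1.03274837e+00 -3.98500512e-01]
0.19 [ 468. -133.  144.] [-4.54824551e-01  1.47570925e-01  1.86210363e+00 -4.44089210e-16
  1.13191810e+00 -3.95134290e-01]
0.37 [ 481. -134.  187.] [-4.45164277e-01  1.15741455e-01  1.79805502e+00 -4.44089210e-16
  1.22779618e+00 -3.85474017e-01]
0.56 [ 501. -135.  227.] [-4.30396098e-01  1.13630440e-01  1.71211484e+00 -4.44089210e-16
  1.31584738e+00 -3.70705837e-01]
0.75 [ 528. -137.  262.] [-4.12132823e-01  1.38699392e-01  1.60857384e+00 -4.44089210e-16
  1.39431942e+00 -3.52442563e-01]
0.94 [ 561. -139.  292.] [-3.92049046e-01  1.87017261e-01  1.49130033e+00 -4.44089210e-16
  1.46327506e+00 -3.32358786e-01]
1.12 [ 599. -141.  315.] [-3.71603771e-01  2.54424873e-01  1.36350246e+00 -4.44089210e-16
  1.52366532e+00 -3.11913510e-01]
1.31 [ 640. -143.  330.] [-3.51903525e-01  3.37128380e-01  1.22773711e+00 -4.44089210e-16
  1.57672717e+00 -2.92213264e-01]
```

```bash
python3 - <<'E'
from h import *
R=down(YAW)
def arc(th,off=0): return W(100-238*np.cos(th),-85,94+238*np.sin(th)+6+off)
ctrl.gripper_to(27,45)
ctrl.move_ptp(arc(0,50),R)
print(ctrl.move_l(arc(0),vel=80,threshold=15)); st('down')
ctrl.gripper_to(0,45); st('grip')
th=0
for th in np.linspace(0,1.31,11)[1:]:
    ctrl.move_l(arc(th),vel=70); s=st('%.2f'%th)
    if np.linalg.norm(s['force'])>45: print('STOP');break
E
```

```text
False
down t14.03 [ 464.6 -132.9  100.4] F [ 0.4  0.1 -0.3] w26.9
grip t14.31 [ 463.8 -133.   100.7] F [-4.5  1.   5.9] w10.5
0.13 t14.90 [ 465.7 -133.1  131.9] F [-4.7 -2.7  1.7] w10.6
0.26 t15.49 [ 471.6 -133.4  162.6] F [-6.6 -2.6  1.2] w10.5
0.39 t16.08 [ 481.2 -134.   192. ] F [-5.7 -2.3  1.2] w10.3
0.52 t16.68 [ 494.2 -134.8  220. ] F [-9.5 -2.1  3.5] w10.5
0.66 t17.27 [ 510.9 -135.8  246.3] F [-11.1  -1.6   5.3] w10.1
0.79 t17.86 [ 531.2 -137.   270.8] F [-14.   -1.1   9.4] w10.3
0.92 t18.45 [ 555.1 -138.5  293. ] F [-14.5  -0.5  13.2] w10.2
1.05 t19.04 [ 581.9 -140.1  312. ] F [-12.7   0.2  15. ] w10.2
1.18 t19.63 [ 611.4 -141.8  325.9] F [-8.5 -0.5 12. ] w10.2
1.31 t20.23 [ 641.  -143.5  335.5] F [-5.3 -1.2  9.2] w10.1
```

```bash
python3 - <<'E'
from h import *
ctrl.gripper_to(40); s=st('rel')
p=s['eef_pos'].copy()
ctrl.move_l(p+[0,0,60],vel=120)
ctrl.move_l(W(-160,-40,380),vel=300); st()
for n in ['scene','top']:
    im,d=optics.grab_frame(n); cv2.imwrite(f'pics/{n}4.png',im[:,:,::-1]); np.save(f'pics/{n}4.npy',d)
    P=cloud(n,d).reshape(-1,3); q=P-[*C,0]; c,s_=np.cos(YAW),np.sin(YAW)
    X=c*q[:,0]+s_*q[:,1]; Y=-s_*q[:,0]+c*q[:,1]; Z=P[:,2]
    m=(abs(Y)<140)&(X>-20)&(X<180)&(Z>120)&(Z<300)&(d.ravel()>0)
    if m.sum()>50:
        k=np.polyfit(Z[m],X[m],1); print(n,m.sum(),'angle',np.rad2deg(np.arctan2(1,-k[0])), 'resid',np.std(X[m]-np.polyval(k,Z[m])))
E
```

```text
rel t20.62 [ 640.7 -143.   329.7] F [ 0.3  0.9 -1. ] w40.1
 t22.10 [445.5 -86.9 379.7] F [-0.2 -0.  -0.4] w40.0
scene 6930 angle 75.00788409815627 resid 2.0259969847776853
top 799 angle 76.84494813152452 resid 2.1454412523254387
```

View pics/scene4.png

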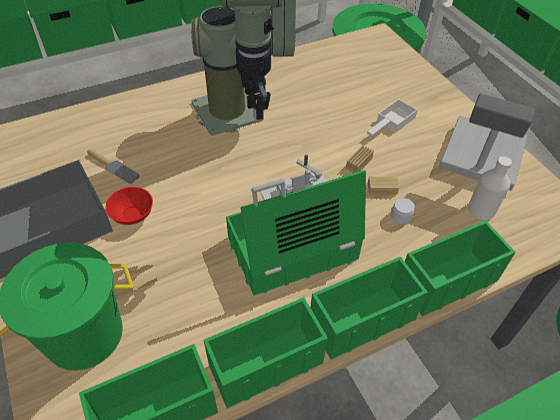

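View pics/top4.png

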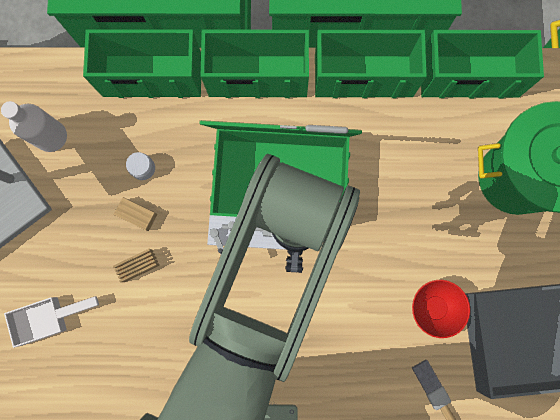

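```bash
python3 - <<'E'
from h import *
P=cloud('top',np.load('pics/top4.npy'))
for uv in [(300,210),(265,165),(350,195),(325,250),(240,330),(215,330),(285,365),(293,262)]: print(uv,P[uv[1],uv[0]].round(0))
s=sensors.read_state();print(s['q'].round(3))
R=down(YAW)
for x,z in [(-35,200),(-35,30)]:
    print(ctrl.solve_ik(W(x,-20,z),R).round(3))
P=cloud('scene',np.load('pics/scene4.npy'))
for uv in [(210,20),(210,50),(255,40),(260,20),(290,20),(265,70)]: print(uv,P[uv[1],uv[0]].round(0))
print(ctrl.solve_ik([408.5,275.7,36],down(np.deg2rad(25.6))))
E
```

```text
(300, 210) [437. -87. 708.]
(265, 165) [485. -49. 707.]
(350, 195) [ 453. -140.  704.]
(325, 250) [ 394. -113.  709.]
(240, 330) [312. -25. 703.]
(215, 330) [311.   3. 691.]
(285, 365) [276. -71. 698.]
(293, 262) [394. -82. 461.]
[-0.384 -0.128  1.638  0.     1.632 -0.324]
[-0.279  0.259  1.598 -0.     1.284 -0.22 ]
[-0.279  0.489  1.692 -0.     0.961 -0.22 ]
(210, 20) [  9. -34. 349.]
(210, 50) [ 40. -53. 274.]
(255, 40) [480. -98. 572.]
(260, 20) [480. -86. 614.]
(290, 20) [125. 164. 363.]
(265, 70) [486. -80. 500.]
[ 4.17874572e-01  3.41797795e-01  1.90013287e+00 -4.44089210e-16
  8.99661993e-01 -2.89297161e-02]
```

```bash
python3 - <<'E'
from h import *
a=np.deg2rad(25.6); R=down(a); e=np.array([408.5,275.7,0])
ctrl.gripper_to(64,40)
ctrl.move_ptp(e+[0,0,200],R)
T=tooT(); p,d=optics.grab_frame('wrist'); cv2.imwrite('pics/w5.png',p[:,:,::-1])
ctrl.move_l(e+[0,0,80],vel=200)
print(ctrl.move_l(e+[0,0,34],vel=60,threshold=12)); st('down')
ctrl.gripper_to(0,40); st('grip')
ctrl.move_l(e+[0,0,60],vel=60)
ctrl.move_l(e+[0,0,240],vel=150); st('up')
T=tooT(); p,d=optics.grab_frame('wrist'); cv2.imwrite('pics/w6.png',p[:,:,::-1])
E
python3 -c "
import cv2,numpy as np
cv2.imwrite('pics/w56.png',cv2.resize(np.hstack([cv2.imread('pics/w5.png'),cv2.imread('pics/w6.png')]),(800,300)))"
```

```text
False
down t25.77 [408.8 275.8  34.1] F [ 0.5  0.9 -0.3] w64.0
grip t26.11 [409.1 276.   34.6] F [-0.4 -0.3  3.9] w40.3
up t28.04 [407.8 275.3 238.8] F [-0.3  0.5 -0.4] w40.5
```

View pics/w56.png

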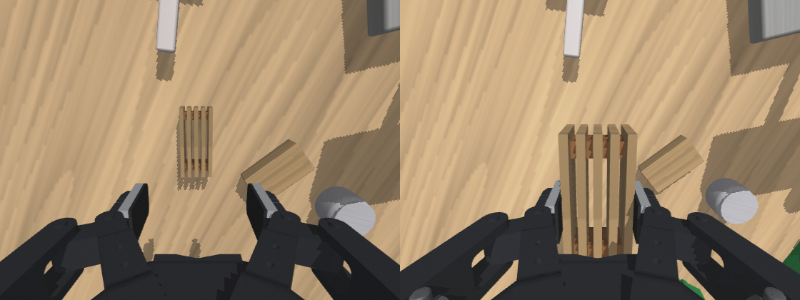

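```bash
python3 - <<'E'
from h import *
R=down(YAW)
ctrl.move_l(W(-42,-20,240),R,vel=200); st('over')
ctrl.move_l(W(-42,-20,75),vel=120); st('in')
print(ctrl.move_l(W(-42,-20,39.5),vel=25,threshold=6)); s=st('placed')
T=tooT(); p,d=optics.grab_frame('wrist'); cv2.imwrite('pics/w7.png',p[:,:,::-1])
E
```

```text
over t30.15 [563.6 -72.8 240. ] F [-0.2 -0.6 -0.9] w40.4
in t31.68 [564.7 -73.9  76. ] F [-1.  -0.1 -0.7] w40.4
True
placed t32.51 [566.4 -74.2  56.3] F [ 3.6 -0.2 -1.4] w40.7
```

View pics/w7.png

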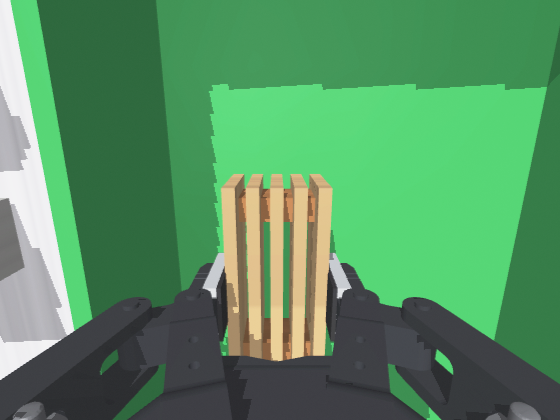

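```bash
python3 - <<'E'
from h import *
ctrl.hold(0.2);s=st();print(s['eef_rot'].round(3))
ctrl.move_l(W(-35,-20,62),vel=60);ctrl.hold(0.2);st()
E
```

```text
t32.76 [566.2 -74.1  56.6] F [ 4.   0.  -2.2] w40.2
[[ 0.06   0.998  0.005]
 [ 0.998 -0.06  -0.001]
 [-0.001  0.005 -1.   ]]
 t33.23 [570.2 -74.   61.6] F [ 0.4 -0.3 -1.6] w40.2
```

```bash
python3 - <<'E'
from h import *
print(ctrl.move_l(W(-28,55,66),vel=80,threshold=8));ctrl.hold(0.2);st('shift')
print(ctrl.move_l(W(-28,55,45),vel=30,threshold=6)); ctrl.hold(.15);s=st('low')
print(ctrl.move_l(W(-28,55,39.5),vel=12,threshold=5)); ctrl.hold(.15);s=st('placed')
E
```

```text
False
shift t34.52 [ 5.823e+02 -1.000e-01  6.590e+01] F [-0.3  0.  -1.3] w39.9
False
low t35.52 [5.826e+02 3.000e-01 4.530e+01] F [ 0.3 -0.2 -0.5] w40.1
True
placed t36.08 [5.825e+02 3.000e-01 4.070e+01] F [-0.1  0.4  5.5] w40.3
```

Touchdown on the floor at z≈40.7, as expected (34 on the table plus 6). Releasing and leaving.

```bash
python3 - <<'E'
from h import *
ctrl.gripper_to(50,20); st('open')
print(ctrl.move_l(W(-28,55,120),vel=60,threshold=10)); st()
ctrl.move_l(W(-32,55,240),vel=150)
T=tooT(); p,d=optics.grab_frame('wrist'); cv2.imwrite('pics/w8.png',p[:,:,::-1]); np.savez('pics/w8.npz',d=d,T=T)
ctrl.move_l([300,-250,420],vel=300); st()
for n in ['scene','top']:
    im,d=optics.grab_frame(n); cv2.imwrite(f'pics/{n}9.png',im[:,:,::-1]); np.save(f'pics/{n}9.npy',d)
    P=cloud(n,d).reshape(-1,3); q=P-[*C,0]; c,s_=np.cos(YAW),np.sin(YAW)
    X=c*q[:,0]+s_*q[:,1]; Y=-s_*q[:,0]+c*q[:,1]; Z=P[:,2]
    m=(abs(Y)<140)&(X>-20)&(X<180)&(Z>120)&(Z<300)&(d.ravel()>0)
    k=np.polyfit(Z[m],X[m],1); print(n,m.sum(),'lid angle',np.rad2deg(np.arctan2(1,-k[0])))
    if n=='top':
        m=(abs(X+28)<40)&(abs(Y-55)<65)&(Z>25)&(Z<60); print('trap',cv2.minAreaRect(np.stack([X[m],Y[m]],1).astype(np.float32)),'z top',np.percentile(Z[m],[50,95]))
cv2.imwrite('pics/c9.png',np.vstack([cv2.imread('pics/top9.png')[100:300,80:480],cv2.imread('pics/scene9.png')[120:320,100:500]]))
E
```

```text
open t36.34 [580.7   0.6  39. ] F [-0.2  0.3 -0.3] w50.0
False
 t37.83 [5.819e+02 4.000e-01 1.194e+02] F [-0.5  0.9 -0.9] w50.1
 t40.37 [ 300.2 -249.3  419.3] F [ 0.2  0.4 -0. ] w50.1
scene 6930 lid angle 75.0317300007077
top 803 lid angle 76.8401834225088
trap ((-26.967296600341797, 55.71342468261719), (90.20170593261719, 42.556888580322266), 89.03807830810547) z top [40.65366283 45.74834467]
```

View pics/c9.png

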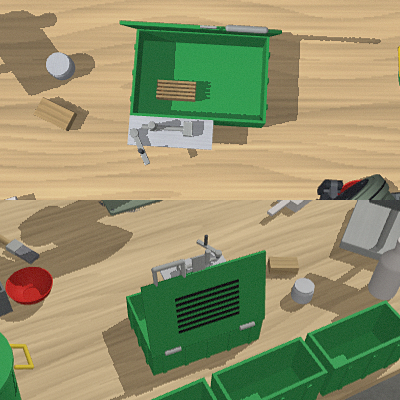

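View pics/w8.png

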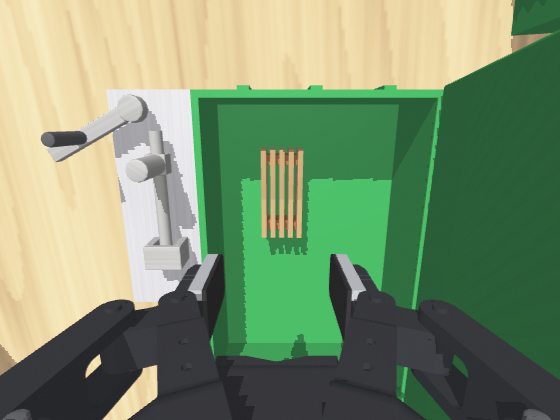

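```bash
python3 -c "
from h import *
ctrl.finish_job()"
```

```text
the job is handed in; nothing more can be done
```

The egg trap is flat on the floor of the box, with the keeper, bolt and lid all open. I handed the job in after about 40 s of the 72 s allowed; no verdict is reported.

What the last checks showed:

| Item | Measured | Wanted |
|---|---|---|
| Keeper | swung by about 1.27 rad from its start | above 0.9 rad |
| Bolt | drawn back about 43 to 44 mm | above 36 mm |
| Lid | 75.0° from the scene camera, 76.8° from the top camera | 65 to 85° |
| Egg trap position in the box | x about -27 mm, y about +56 mm | x within ±80 mm, y within ±130 mm |
| Egg trap top | about 41 mm above the table, where 42 mm means flat on the floor | underside within 6 mm of the floor |

- **Touch against the box:** on the first descent into the box the gripper touched something, most likely the box's front wall, at about 4 N. The move stopped itself. I shifted the trap further from the front wall and to the left, then set it down at about 5 N with no drop.
- **Other objects:** I did not re-measure the offcut, tin and bowl. They look unmoved in the last pictures, and the arm never touched them.
- **Disagreement:** the two lid readings differ by about 2°, but both are well inside the tolerance.

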